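# Spent battery through the spring flap of the collection bin

### The arm

A 6-joint arm with a two-finger parallel gripper is mounted at the origin on the work surface; the furniture and walls round the work are solid. World frame = base frame: x ahead of the robot, y to its left, z up, the work surface at z = 0. Lengths are in mm, angles in degrees, forces in N, time in s.
With the tool pointing down it reaches from about 325 to 850 mm from the base axis. Payload 4.4 kg.
Tool frame: the origin (TCP) lies at the very end of the fingers, on their centre line; the grasp point (between the pads) lies 19 mm behind it; z points along the fingers, y is the line along which they close (so a half turn about z gives the same grasp; the last joint's range is limited). The gripper opens to 94 mm and grips with 3 to 60 N. Pads are 16 mm wide; open, the fingers measure 119 mm over their backs; the gripper's body (75 mm by 177 mm) begins 78 mm behind the grasp point.
Start: joints at [56.694, 11.837, 88.321, -0, 79.842, -8.623], TCP at [240.128, 522.461, 205.447] pointing down, gripper open.
Joint ranges: [-156.59, 156.59], [-49.26, 127.26], [12.9, 141.05], [-63.56, 243.56], [4.71, 150.69], [-161.64, 161.64]. Speed limits (degrees/s): [159.86, 159.86, 180, 180, 180, 180].

### API

Orientations are given as a 3x3 rotation matrix whose columns are the frame's x, y, z axes.
In Python, from rig import * gives the robot as it stands.
- The arm moves only by the tool apply_moves, never from a script. Its argument "motion" is one flat list of numbers, 4 for each row, row after row: the shift along the tool's x, y, z in m, then the turn about the tool's z in degrees. A call has exactly 8 rows; each row is the pose to reach, as a shift and turn from the pose commanded when the call began, along the tool's axes at that moment; what a row does not reach only later rows make up. A row lasts 1/10 s, in which the tool goes at most 50 mm and 8.59 degrees, less where a joint would pass 70% of its speed; a pose out of reach is approached as far as the arm can. A call with a gripper value outside its range is refused whole. "grip" is the closure in counts, from 0 (fully open) to 255 (shut), set as the call begins (left out, the last holds). The fingers move at their own pace and stop on an object; "force" is the grip in N (left out, the last holds). Time passes only in rows, so rows that repeat a pose let the fingers close, or fill a call up. It gives the time, the measured TCP pose, the force, the opening and the grip force at its end, in the units of the state.
- get_obs(): the state, without advancing time (a new reading comes with each control period).
- snapshot(name): name is "scene" or "top" or "wrist"; returns the picture (420x560x3 uint8, red, green, blue); there is no depth.
- camera_params(name): a dict with "fx", "fy", "cx", "cy" (pixels), "k1" (the pictures are not rectified: a ray, as slopes to the right and down, at radius r is drawn at 1 + k1 r^2 times it, then the intrinsics apply), "eye" and "attitude" of the camera in the world. Camera axes: x right, y down, z forward; pixel columns grow to the right and rows downward; lengths in mm; the calibration is good to about 2 mm. A picture is of the moment at which its call begins: read the wrist's pose just before it. camera_params takes no time and is no camera call; for the wrist camera it gives the pose at the moment of the call.
- close_job(): hands the job in; it is judged then, once.
The state is a dict: "time_s": time; "joints": joint angles; "qd": joint speeds; "joint_efforts": joint torques, N m; "tool_pos": TCP position; "eef_rot": TCP orientation; "wrist_force": force on the tool from outside, world axes, zero at the start; "torque": the same for the moment, N m; "width": finger opening in mm; "finger_force": force on a finger pad.
Only numpy, scipy, OpenCV 4.12 (cv2) and the standard library are available. Lean on these libraries where they do the work, as an engineer would, in place of code of your own. Each camera call takes 0.05 s, during which the arm holds its last target. There are 200 camera calls.

### The job

Someone has left a spent battery lying on the front ledge of the battery collection bin instead of putting it in. Push the bin's spring flap open with one finger and, keeping it open, push the battery off the ledge and in with the other finger; take the hand away only once it has dropped inside, so that the flap shuts by itself. Only push, and lightly: do not pinch, squeeze or pick up the battery, and leave the other things on the table where they are.

Things in the scene. Friction and masses are not known exactly. Their poses are not given: they have to be found in the camera images.
- battery_bin: White plastic battery bin, 180 mm deep (x -88 to +92), 190 wide (y), 106 high; fixed, hollow, floor at z = 8 mm, old batteries inside the front behind a clear window. Origin: on the table at mid-width; front faces -x. The front of its top is a flat white ledge at z = 60 mm, clear from x = -84 to +10 and y = -91 to +91 mm; front and side rims stand 6 mm above it.
- flap (a joint): Grey spring flap, 4 mm thick, 178 mm wide, 66 mm from hinge to free edge, hinged along its upper, rear edge. 0 = shut: it slopes at 38 degrees from the hinge down to the ledge's inner edge. Grows as it is pushed in (+x) and down, to 0.85 rad (nearly hanging straight down). A light spring shuts it: 1 to 3 N of a finger opens it, the battery's weight does not.
- flap_hinge (a point): Middle of the flap's hinge axis, fixed at x = 64, y = 0, z = 102 mm of the bin; the axis runs along the bin's y, barrel 8 mm thick. Behind it a hood, top at z = 106 mm, runs to the bin's back: fingers reach into the mouth from above only in front of the barrel (x under 59 mm).
- flap_edge (a point): Middle of the flap's free lower edge; moves with the flap. Shut, it lies within 3 mm of the ledge's inner edge.
- mouth (a point): Middle of the ledge's inner edge, fixed at x = 10, y = 0, z = 60 mm of the bin; axes as the bin's. Behind this edge the bin is open below, covered only by the flap. Side cheeks (inner faces at y = +-91 mm) rise from the rim here to z = 106 mm at x = 58 mm.
- battery: The spent battery: a cylinder 17 mm thick and 50 mm long, 23 g, lying on the ledge roughly crosswise (its axis along the bin's y within 15 degrees), free to roll towards the flap. Origin: middle of its underside as it first lies, 7 mm off its axis; it turns as the battery rolls. Its y axis runs along its length.
- fresh_battery: A like battery, lying on the table by the kitchen timer; leave it. Origin: middle of its underside.
- timer: Round kitchen timer, 70 mm wide and 43 mm high, beside the bin. Origin: centre of its underside.
- mug: Mug, 90 mm wide (124 mm with handle), 100 mm high, beside the bin. Origin: centre of its underside.
- spoon: Teaspoon 130 mm long lying in front of the bin. Origin: its middle, on the table.
- tin: Food tin, 76 mm wide, 58 mm high, beside the bin. Origin: centre of its underside.
- mandarin: Mandarin, 60 mm wide, beside the bin. Origin: its underside.
There are look-alikes about, which are no part of the job. Leave any black or blue look-alike of the battery alone.

How it is judged:
By the outcome, as a careful person would: the job done as asked, in the order asked, and still so for the second after the job is handed in, with the robot touching nothing.
It also fails if it takes over 32 s, if anything falls off the work surface, if the arm or the gripper's body presses on something with over 40 N, if the wrist force passes 120 N, or if a joint passes its speed limit or range.

## Working session

There is one attempt and no reset: what is moved stays moved. The work goes in short steps, Python scripts to look and compute and a tool call to move; the robot and the scene stay as the last step left them, time stands still between calls to the robot, and variables do not carry over. Pictures are saved under pics/ and viewed, at most 10 in all, crops included, and the job is handed in when it is done.

Besides the shell and the picture viewer there is one more tool, called after "Emit:" in YAML: its name, and indented under it one key for each argument. apply_moves: Moves the arm, as the interface text tells. Its arguments: {"type":"object","properties":{"motion":{"type":"array"},"grip":{"type":"number"},"force":{"type":"number"}},"required":["motion"]}

```bash
mkdir -p pics; ls; python3 - <<'E'
from rig import *
import cv2
o=get_obs();print(o)
for n in ("scene","top"):
    print(n,camera_params(n)); im=snapshot(n); cv2.imwrite(f"pics/{n}0.png",im[:,:,::-1])
E
```

```text
pics
{'time_s': 0.0, 'joints': array([ 5.66939779e+01,  1.18837927e+01,  8.84041855e+01,  1.00859204e-03,
        7.98396783e+01, -8.62186704e+00]), 'qd': array([ 0.11753737,  0.08356421, -0.02324306,  0.02611119, -0.0615526 ,
       -0.02928579]), 'joint_efforts': array([ 6.91311707e-04, -3.70870650e+01, -2.81421143e+01,  6.97973161e-02,
        3.61768808e-02, -1.65257707e-04]), 'tool_pos': array([239.68200396, 521.78931142, 204.30040049]), 'eef_rot': array([[-9.08622180e-01,  4.17617290e-01, -1.23791268e-03],
       [ 4.17618977e-01,  9.08620360e-01, -1.85255535e-03],
       [ 3.51133521e-04, -2.20024871e-03, -9.99997518e-01]]), 'wrist_force': array([-0.49183091,  0.46656034, -0.11211014]), 'torque': array([-0.02069224,  0.03384022, -0.0032095 ]), 'finger_force': 0.0, 'width': 94.18779986857533}
scene {'fx': 483.6102856668991, 'fy': 483.6102856668991, 'cx': 280.26976609728626, 'cy': 208.5840545201452, 'k1': -0.0477828856879596, 'eye': array([ 154.67663945, -611.75631174,  588.90913983]), 'attitude': array([[ 0.86259256, -0.27819748,  0.42254023],
       [-0.50589826, -0.47266933,  0.72156126],
       [-0.00101471, -0.83617574, -0.54846067]])}
top {'fx': 438.9553314880844, 'fy': 438.9553314880844, 'cx': 284.35439056677023, 'cy': 202.58372866015495, 'k1': 0.036541640449240576, 'eye': array([370.35400866,  57.02150832, 971.04488216]), 'attitude': array([[-0.0052185 , -0.98123802,  0.19272963],
       [-0.99990663,  0.00268614, -0.01339839],
       [ 0.01262932, -0.19278155, -0.98116042]])}
```

View pics/scene0.png

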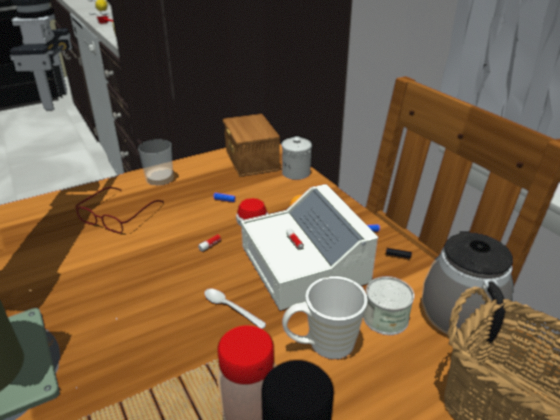

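View pics/top0.png

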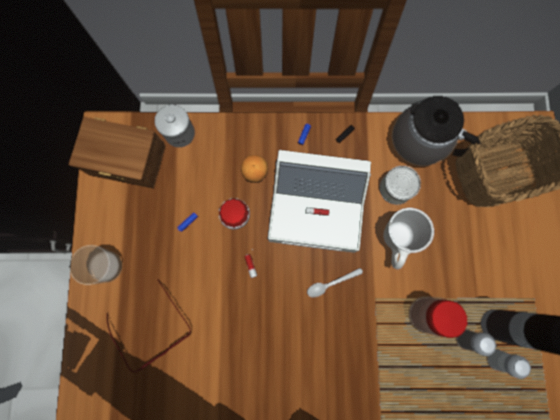

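The scene view shows the battery (red/white) at about (295,240) on the bin's ledge, and the top view shows it at about (317,212). The flap is behind it, with the mug and tin to the right and the timer and mandarin to the left. I'll enlarge both views to get exact corners.

```bash
cat > h.py <<'E'
import numpy as np, cv2
def ray(c,u,v):
    x,y=(u-c['cx'])/c['fx'],(v-c['cy'])/c['fy']; a,b=x,y
    for _ in range(10):
        s=1+c['k1']*(a*a+b*b); a,b=x/s,y/s
    return np.array(c['eye']),np.array(c['attitude'])@np.array([a,b,1.])
def plane(c,u,v,z):
    e,d=ray(c,u,v); return e+d*(z-e[2])/d[2]
def tri(c1,p1,c2,p2):
    e1,d1=ray(c1,*p1); e2,d2=ray(c2,*p2)
    t=np.linalg.lstsq(np.c_[d1,-d2],e2-e1,rcond=None)[0]
    a,b=e1+d1*t[0],e2+d2*t[1]; return (a+b)/2,np.linalg.norm(a-b)
def proj(c,P):
    q=np.array(c['attitude']).T@(np.array(P)-c['eye']); a,b=q[:2]/q[2]; s=1+c['k1']*(a*a+b*b)
    return c['cx']+c['fx']*a*s,c['cy']+c['fy']*b*s
E
python3 - <<'E'
import cv2,numpy as np
t=cv2.imread('pics/top0.png')[140:265,255:385]; s=cv2.imread('pics/scene0.png')[175:320,230:390]
a=cv2.resize(t,None,fx=4,fy=4,interpolation=cv2.INTER_CUBIC); b=cv2.resize(s,None,fx=4,fy=4,interpolation=cv2.INTER_CUBIC)
for im,(u0,v0) in((a,(255,140)),(b,(230,175))):
    for k in range(0,im.shape[1],80): cv2.putText(im,str(u0+k//4),(k,10),0,.35,(0,255,255),1); cv2.line(im,(k,0),(k,im.shape[0]),(0,255,255),1)
    for k in range(0,im.shape[0],80): cv2.putText(im,str(v0+k//4),(0,k+10),0,.35,(0,255,0),1); cv2.line(im,(0,k),(im.shape[1],k),(0,255,0),1)
cv2.imwrite('pics/ta.png',a);cv2.imwrite('pics/sb.png',b)
E
```

```text
(no output)
```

View pics/ta.png

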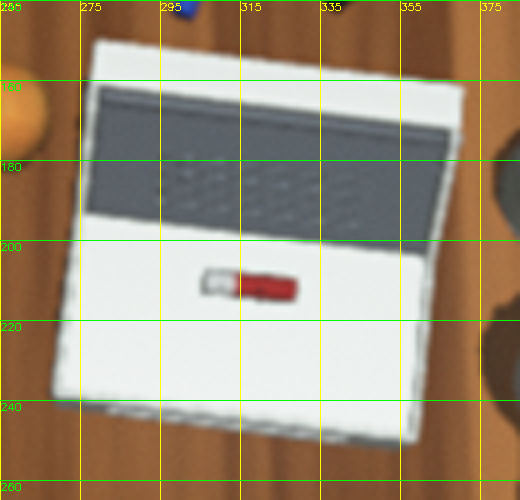

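View pics/sb.png

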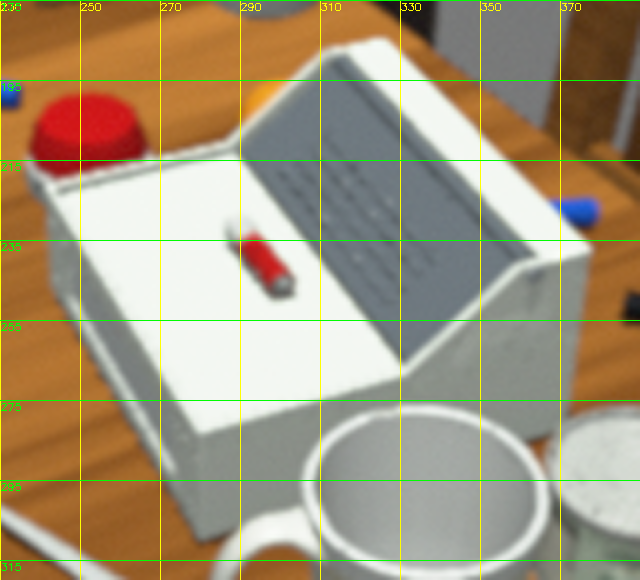

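The crops show the flap's lower edge running from top (275.5,193.5) to (361,203.5), which is scene (289,212.5) to (331,266). The battery axis runs from about (305,210) to (329.5,212.5) in top. Next I'll triangulate these.

```bash
python3 - <<'E'
from rig import *
from h import *
np.set_printoptions(precision=1,suppress=True)
T,S=camera_params('top'),camera_params('scene')
for n,a,b in (('edgeL',(275.5,193.5),(289,212.5)),('edgeR',(361,203.5),(331,265.5)),('hoodRearL',(278.5,150),(325,184.5)),('hoodRearR',(370.5,161.5),(377,237)),('frontL',(269,239),(238,218)),('frontR',(359,250),(280,283)),('batL',(305.5,210),(289.5,232)),('batR',(329.5,212.5),(300.5,245.5))):
    print(n,*tri(T,a,S,b))
pl=lambda u,v,z:plane(T,u,v,z)
L,R=pl(275.5,193.5,60),pl(361,203.5,60)
l,r=pl(278.5,150,106),pl(370.5,161.5,106)
f,g=pl(269,239,66),pl(359,250,66)
for a,b in((L,R),(l,r),(f,g)): d=a-b;print(a,b,np.linalg.norm(d),np.degrees(np.arctan2(-d[0],d[1])))
for n in (('top',T),('scene',S)):
    im=cv2.imread(f'pics/{n[0]}0.png'); b,gr,rr=[im[:,:,i].astype(int) for i in range(3)]
    m=((rr-gr>60)&(rr-b>60)).astype(np.uint8)
    w=(305,205,332,220) if n[0]=='top' else (283,228,306,250)
    M=np.zeros_like(m);M[w[1]:w[3],w[0]:w[2]]=m[w[1]:w[3],w[0]:w[2]]
    print(n[0],'red',cv2.minAreaRect(cv2.findNonZero(M)),cv2.findNonZero(M).reshape(-1,2).mean(0))
E
```

```text
edgeL [569.4  63.1  60.1] 0.773570175187554
edgeR [ 544.7 -116.1   65.2] 2.476354758894699
hoodRearL [650.3  57.1 103.3] 2.0423531580851817
hoodRearR [ 625.2 -131.6  104.1] 1.8319357727153316
frontL [468.4  77.4  74.2] 4.621961561132253
frontR [ 448.4 -108.9   64.2] 0.11105730670195511
batL [532.4   0.3  65.7] 0.4568782234841114
batR [525.6 -49.1  70.2] 0.8106583098482335
[569.   63.3  60. ] [ 546.9 -117.7   60. ] 182.29945584742282 -6.972174948545043
[650.5  56.7 106. ] [ 625.5 -131.7  106. ] 189.9753304191077 -7.538979360584922
[471.5  76.8  66. ] [ 448.2 -108.5   66. ] 186.790790339026 -7.175143625405091
top red ((320.96343994140625, 211.32925415039062), (14.356100082397461, 4.638124942779541), 6.340191841125488) [320.9 211.4]
scene red ((295.1463623046875, 239.18295288085938), (13.274770736694336, 6.246950626373291), 51.34019470214844) [295.2 239.2]
```

The measurements agree: the bin yaw is about -7.2°, its origin is about (547.3,-26.2), and the ledge-edge and hood heights match. The battery axis is centred near bin (-18,-0.5) at a height of 68 and is aligned with the bin.

Plan: set the tool's y axis along the bin's x axis, so the rear finger opens the flap and the front finger stands behind the battery. First I'll move above the bin.

Emit:
apply_moves:
  motion: [-0.035,-0.027,0,8,-0.071,-0.054,0,16,-0.107,-0.082,0,24,-0.143,-0.109,0,32,-0.179,-0.136,0,40,-0.215,-0.163,0,48,-0.251,-0.19,0,56,-0.286,-0.218,0,64]
  grip: 51
  force: 5

```text
time_s: 0.9
tool_pos: [409.2, 203.2, 205.2]
eef_rot: [[-0.017, 1.0, -0.0], [1.0, 0.017, -0.0], [-0.0, -0.0, -1.0]]
wrist_force: [1.1, -0.4, -0.2]
width: 75.2
finger_force: 0.0
```

```bash
cat > g.py <<'E'
from rig import *
from h import *
np.set_printoptions(precision=3,suppress=True)
O=np.array([547.3,-26.2]);a=np.radians(-7.2);BX=np.array([np.cos(a),np.sin(a)]);BY=np.array([-BX[1],BX[0]])
def rep(tx,ty,tz):
    o=get_obs();R=o['eef_rot'];p=o['tool_pos'];d=p[:2]-O
    print('t',round(o['time_s'],2),'tcp',p,'bin',d@BX,d@BY,'w',o['width'],'F',o['wrist_force'],'ff',o['finger_force'])
    yaw=np.degrees(np.arctan2(R[1,1],R[0,1]));print('yaw y',yaw,'turn needed',yaw+7.2)
    t=np.r_[O+BX*tx+BY*ty,tz];print('shift tool',R.T@(t-p)/1000); return o
E
python3 -c "
from g import *
rep(-16.5,-0.5,180)"
```

```text
t 0.9 tcp [409.238 203.204 205.164] bin -165.72553414248645 210.29170476744287 w 75.20650870456214 F [ 1.089 -0.435 -0.213] ff 0.0
yaw y 0.9959779732280457 turn needed 8.195977973228047
shift tool [-0.23   0.118  0.025]
```

Emit:
apply_moves:
  motion: [-0.038,0.02,0.004,2,-0.077,0.039,0.008,4,-0.115,0.059,0.012,6,-0.153,0.079,0.016,8,-0.192,0.098,0.02,8.5,-0.23,0.118,0.025,8.5,-0.23,0.118,0.025,8.5,-0.23,0.118,0.025,8.5]

```text
time_s: 1.7
tool_pos: [531.7, -22.8, 179.6]
eef_rot: [[0.127, 0.992, -0.002], [0.992, -0.127, 0.001], [0.001, -0.002, -1.0]]
wrist_force: [-0.4, 0.3, -0.2]
width: 75.2
finger_force: 0.0
```

```bash
python3 -c "
from g import *
rep(-16.5,-0.5,120)
c=camera_params('wrist');print(c)
im=snapshot('wrist');cv2.imwrite('pics/w1.png',im[:,:,::-1])
for n,x,y,z in(('batt',-18,0,68),('edgeL',10,91,60),('edgeR',10,-91,60),('front',-86,0,66)): print(n,proj(c,np.r_[O+BX*x+BY*y,z]))"
```

```text
t 1.7 tcp [531.71  -22.753 179.577] bin -15.89893731057857 1.4660567500077228 w 75.16795833173113 F [-0.382  0.301 -0.238] ff 0.0
yaw y -7.3003995521022835 turn needed -0.10039955210228335
shift tool [-0.002 -0.     0.06 ]
{'fx': 311.96361470029547, 'fy': 311.96361470029547, 'cx': 278.61078844132766, 'cy': 203.1350672704604, 'k1': -0.06677425930738086, 'eye': array([541.578,  59.604, 360.004]), 'attitude': array([[ 0.992, -0.122, -0.039],
       [-0.127, -0.952, -0.278],
       [-0.003,  0.281, -0.96 ]])}
batt (np.float64(278.0431881138943), np.float64(202.0320094723352))
edgeL (np.float64(308.14781722680175), np.float64(104.92561100159497))
edgeR (np.float64(304.0926062374785), np.float64(280.4831064436577))
front (np.float64(208.98677588538067), np.float64(201.55845020442524))
```

View pics/w1.png

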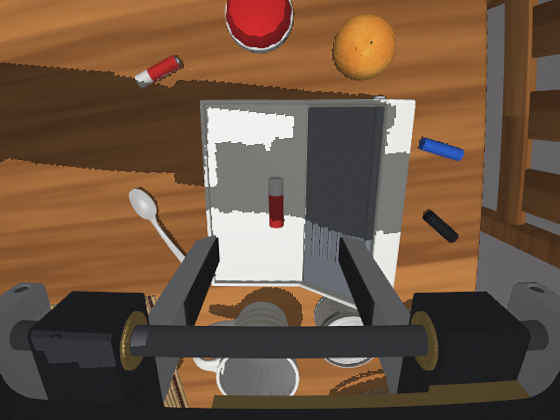

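The wrist view puts the battery at (276,178)–(277,228), within 1–2 px of the prediction. The ledge edge and rims also agree, so I can descend.

Emit:
apply_moves:
  motion: [-0.001,0,0.025,0,-0.002,-0.001,0.05,0,-0.002,-0.001,0.07,0,-0.002,-0.001,0.082,0,-0.002,-0.001,0.09,0,-0.002,-0.001,0.095,0,-0.002,-0.001,0.1,0,-0.002,-0.001,0.1,0]

```text
time_s: 2.55
tool_pos: [531.0, -24.0, 80.5]
eef_rot: [[0.125, 0.992, 0.0], [0.992, -0.125, -0.0], [0.0, 0.0, -1.0]]
wrist_force: [0.7, 0.3, 0.5]
width: 75.3
finger_force: 0.0
```

```bash
python3 -c "
from g import *
rep(-17,-0.5,65)"
```

```text
t 2.55 tcp [531.03  -24.006  80.462] bin -16.41695284593134 0.13783731622337309 w 75.26417550855538 F [0.66  0.328 0.46 ] ff 0.0
yaw y -7.171568886572129 turn needed 0.02843111342787097
shift tool [-0.001 -0.001  0.015]
```

Clear so far. I'll go down to about z=65, gently opening the flap.

Emit:
apply_moves:
  motion: [-0.0005,-0.0005,0.002,0,-0.0005,-0.0005,0.004,0,-0.0005,-0.0005,0.006,0,-0.0005,-0.0005,0.009,0,-0.0005,-0.0005,0.012,0,-0.0005,-0.0005,0.015,0,-0.0005,-0.0005,0.015,0,-0.0005,-0.0005,0.015,0]

```text
time_s: 3.35
tool_pos: [529.8, -24.5, 65.1]
eef_rot: [[0.125, 0.992, -0.001], [0.992, -0.125, 0.0], [0.0, -0.001, -1.0]]
wrist_force: [-1.1, 0.7, 1.2]
width: 74.9
finger_force: 0.3
```

```bash
python3 -c "
from g import *
o=rep(3.5,-0.5,65)
"
```

```text
t 3.35 tcp [529.849 -24.483  65.083] bin -17.52888755185473 -0.4833576706630891 w 74.9229159318914 F [-1.061  0.749  1.163] ff 0.3210244991350919
yaw y -7.1835013180436285 turn needed 0.01649868195637172
shift tool [-0.     0.021  0.   ]
```

The flap is being pushed, with about 1 N at the wrist. Next I'll slide in 20 mm to open it fully. The front finger will still be about 6 mm short of the battery.

Emit:
apply_moves:
  motion: [0,0.003,0,0,0,0.006,0,0,0,0.009,0,0,0,0.012,0,0,0,0.015,0,0,0,0.018,0,0,0,0.02,0,0,0,0.02,0,0]

```text
time_s: 4.15
tool_pos: [550.1, -27.0, 65.1]
eef_rot: [[0.125, 0.992, -0.001], [0.992, -0.125, 0.0], [0.0, -0.001, -1.0]]
wrist_force: [-2.5, 0.1, -0.9]
width: 75.3
finger_force: 1.1
```

```bash
python3 -c "
from g import *
o=rep(3.5,-0.5,65)
a=snapshot('top')[130:260,250:390];b=snapshot('wrist')[80:300,180:420];b2=snapshot('scene')[170:300,220:390]
r=lambda m:cv2.resize(m,(400,300*400//400))
cv2.imwrite('pics/c1.png',np.vstack([np.hstack([r(a),r(b)]),np.hstack([r(b2),r(b2)*0])])[:,:,::-1])"
```

```text
t 4.15 tcp [550.096 -27.032  65.148] bin 2.8785609574583 -0.47495696002892884 w 75.30291833387446 F [-2.472  0.134 -0.905] ff 1.078355759382248
yaw y -7.182971473428492 turn needed 0.017028526571507996
shift tool [-0.     0.001  0.   ]
```

View pics/c1.png

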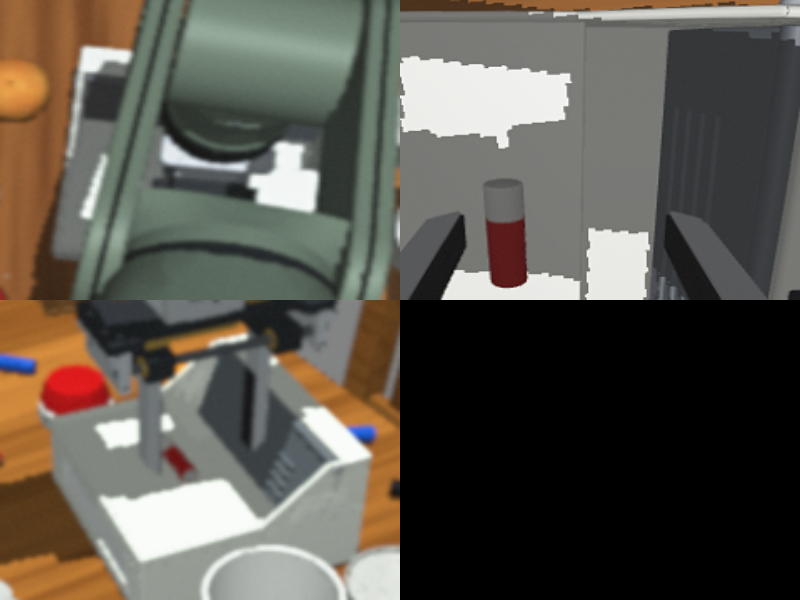

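The flap is open with a clear gap behind the ledge edge. The battery is untouched, with the front finger just short of it. Now I'll close the gripper in steps while shifting the hand in, so the rear finger stays put and the front one advances.

Emit:
apply_moves:
  motion: [0,0.002,0,0,0,0.004,0,0,0,0.005,0,0,0,0.005,0,0,0,0.005,0,0,0,0.005,0,0,0,0.005,0,0,0,0.005,0,0]
  grip: 78
  force: 5

```text
time_s: 5.1
tool_pos: [555.2, -27.7, 65.5]
eef_rot: [[0.125, 0.992, 0.0], [0.992, -0.125, -0.0], [-0.0, 0.0, -1.0]]
wrist_force: [-2.1, 0.1, -0.5]
width: 65.2
finger_force: 1.1
```

Emit:
apply_moves:
  motion: [0,0.002,0,0,0,0.004,0,0,0,0.004,0,0,0,0.004,0,0,0,0.004,0,0,0,0.004,0,0,0,0.004,0,0,0,0.004,0,0]
  grip: 100

```text
time_s: 5.9
tool_pos: [559.3, -28.2, 65.6]
eef_rot: [[0.125, 0.992, 0.0], [0.992, -0.125, -0.0], [-0.0, 0.0, -1.0]]
wrist_force: [-2.8, -0.3, -0.4]
width: 57.2
finger_force: 1.1
```

```bash
python3 -c "
from g import *
o=rep(15,-0.5,65)
c=camera_params('wrist');im=snapshot('wrist');b=im[80:300,180:420]
print(proj(c,np.r_[O+BX*10,60]))
a=snapshot('scene')[170:300,220:390]
r=lambda m:cv2.resize(m,(400,300))
cv2.imwrite('pics/c2.png',np.hstack([r(a),r(b)])[:,:,::-1])"
```

```text
t 5.9 tcp [559.316 -28.211  65.565] bin 12.173587563205155 -0.48869445533503464 w 57.23133542250279 F [-2.817 -0.306 -0.365] ff 1.0783801227807999
yaw y -7.181032042192114 turn needed 0.018967957807886293
shift tool [-0.     0.003  0.001]
(np.float64(277.15990662912145), np.float64(244.64823473464872))
```

View pics/c2.png

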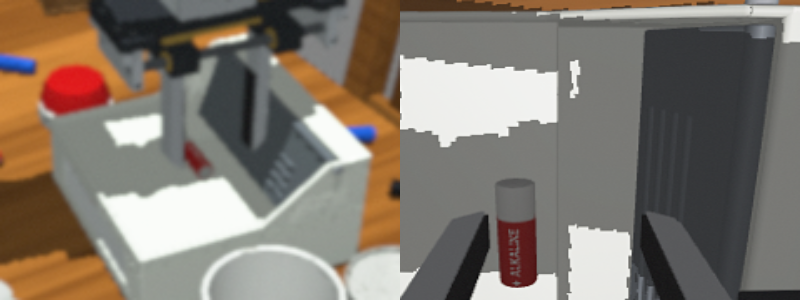

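The battery is rolling ahead of the finger, still on the ledge about 10 mm from the edge, and the flap is held open. I'll keep going.

Emit:
apply_moves:
  motion: [0,0.002,0,0,0,0.004,0,0,0,0.004,0,0,0,0.004,0,0,0,0.004,0,0,0,0.004,0,0,0,0.004,0,0,0,0.004,0,0]
  grip: 122

```text
time_s: 6.8
tool_pos: [563.3, -28.7, 65.6]
eef_rot: [[0.125, 0.992, 0.0], [0.992, -0.125, -0.0], [0.0, 0.0, -1.0]]
wrist_force: [-1.5, 0.6, 0.6]
width: 48.5
finger_force: 1.1
```

Emit:
apply_moves:
  motion: [0,0.002,0,0,0,0.004,0,0,0,0.004,0,0,0,0.004,0,0,0,0.004,0,0,0,0.004,0,0,0,0.004,0,0,0,0.004,0,0]
  grip: 144

```text
time_s: 7.6
tool_pos: [567.2, -29.2, 65.5]
eef_rot: [[0.125, 0.992, 0.0], [0.992, -0.125, -0.0], [-0.0, 0.0, -1.0]]
wrist_force: [-1.4, -0.6, 2.1]
width: 41.0
finger_force: 1.0
```

Emit:
apply_moves:
  motion: [0,0.002,0,0,0,0.003,0,0,0,0.003,0,0,0,0.003,0,0,0,0.003,0,0,0,0.003,0,0,0,0.003,0,0,0,0.003,0,0]
  grip: 161

```text
time_s: 8.4
tool_pos: [570.1, -29.6, 65.5]
eef_rot: [[0.125, 0.992, 0.0], [0.992, -0.125, -0.0], [-0.0, 0.0, -1.0]]
wrist_force: [-1.7, 0.9, 2.5]
width: 34.6
finger_force: 1.0
```

```bash
python3 -c "
from g import *
o=rep(25,-0.5,65)
im=snapshot('wrist');b=im[80:300,180:420]
a=snapshot('scene')[170:300,220:390]
r=lambda m:cv2.resize(m,(400,300))
cv2.imwrite('pics/c3.png',np.hstack([r(a),r(b)])[:,:,::-1])"
```

```text
t 8.4 tcp [570.121 -29.587  65.489] bin 23.065581270432496 -0.4998731504009832 w 34.621996429849 F [-1.671  0.92   2.542] ff 1.0139133967459202
yaw y -7.182760600007898 turn needed 0.017239399992102555
shift tool [-0.     0.002  0.   ]
```

View pics/c3.png

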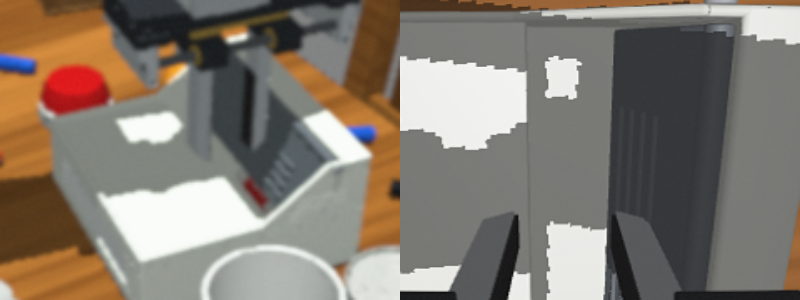

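The battery has left the ledge in front of the finger. A red patch shows at crop (255,190) in the mouth area, so I'll check where it lies by casting rays before withdrawing.

```bash
python3 -c "
from g import *
S=camera_params('scene');W=camera_params('wrist')
im=snapshot('scene').astype(int);w=snapshot('wrist')
m=((im[:,:,0]-im[:,:,1]>35)&(im[:,:,0]-im[:,:,2]>35)).astype(np.uint8);M=m*0;M[240:265,318:340]=m[240:265,318:340]
p=cv2.findNonZero(M).reshape(-1,2);q=p.mean(0);print(len(p),q,cv2.minAreaRect(cv2.findNonZero(M)))
for z in (16,30,45,60,68):
    P=plane(S,*q,z);d=P[:2]-O;P[:2];print(z,d@BX,d@BY,'wrist px',proj(W,P))
wi=w.astype(int);mw=((wi[:,:,0]-wi[:,:,1]>35)&(wi[:,:,0]-wi[:,:,2]>35)).astype(np.uint8)
n,l,st,ce=cv2.connectedComponentsWithStats(mw)
print([(st[i],ce[i]) for i in range(1,n) if st[i][4]>20])
cv2.imwrite('pics/c4.png',np.hstack([w,cv2.resize(snapshot('scene')[215:285,285:365],(240,210)).copy().repeat(2,0)])[:,:,::-1])"
```

```text
47 [328.043 253.043] ((328.1219482421875, 252.90245056152344), (11.55685806274414, 4.060518264770508), 51.34019470214844)
16 49.965725080790236 -4.077188205282893 wrist px (np.float64(314.38732822175484), np.float64(226.54906641470328))
30 41.01937009318492 -19.376277860751944 wrist px (np.float64(303.92102234734665), np.float64(252.015879472549))
45 31.433989749322183 -35.768159634469036 wrist px (np.float64(291.7747931463471), np.float64(281.4248574663734))
60 21.848609405459417 -52.1600414081859 wrist px (np.float64(278.59448527106764), np.float64(313.1582310483849))
68 16.736406555399306 -60.902378354168235 wrist px (np.float64(271.12044209235324), np.float64(331.0677904382918))
[(array([    0,     0,   531,   324, 59669], dtype=int32), array([345.421,  93.964])), (array([159,   0,  59,  12, 471], dtype=int32), array([186.839,   4.168])), (array([546, 142,  14, 110, 476], dtype=int32), array([553.71 , 209.847])), (array([   0,  195,  116,  129, 8720], dtype=int32), array([ 55.181, 255.213])), (array([ 65, 261,  22,  27, 100], dtype=int32), array([ 74.18, 272.36])), (array([468, 353,  26,  14, 169], dtype=int32), array([483.959, 357.29 ])), (array([  75,  354,   47,   51, 1479], dtype=int32), array([ 99.88 , 377.406])), (array([269, 378,  18,  18, 212], dtype=int32), array([277.052, 389.014]))]
```

View pics/c4.png

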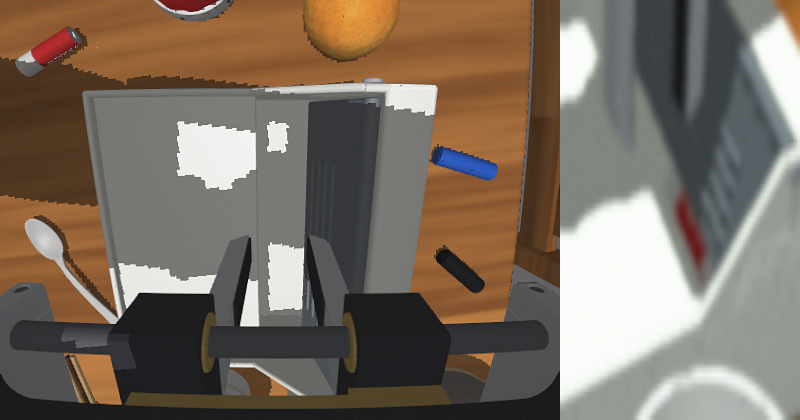

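The wrist view shows an empty ledge and clear floor between the fingers. The red patch's ray only fits the battery on the bin floor, at about bin (50,-4) and z≈16, since higher positions would be in the wrist view. It has dropped inside, so I'll lift straight out.

Emit:
apply_moves:
  motion: [0,0,-0.006,0,0,0,-0.014,0,0,0,-0.024,0,0,0,-0.034,0,0,0,-0.046,0,0,0,-0.065,0,0,0,-0.09,0,0,0,-0.12,0]

```text
time_s: 9.45
tool_pos: [570.0, -29.6, 186.8]
eef_rot: [[0.125, 0.992, 0.0], [0.992, -0.125, -0.0], [0.0, 0.0, -1.0]]
wrist_force: [0.7, 0.2, 0.4]
width: 34.5
finger_force: 0.0
```

Emit:
apply_moves:
  motion: [0.03,-0.02,-0.01,0,0.07,-0.04,-0.01,0,0.11,-0.06,-0.01,0,0.15,-0.08,-0.01,0,0.19,-0.1,-0.01,0,0.23,-0.1,-0.01,0,0.26,-0.1,-0.01,0,0.26,-0.1,-0.01,0]

```text
time_s: 10.25
tool_pos: [504.0, 244.5, 197.1]
eef_rot: [[0.121, 0.993, 0.003], [0.993, -0.121, 0.002], [0.003, 0.003, -1.0]]
wrist_force: [0.9, -0.4, 0.3]
width: 34.4
finger_force: 0.0
```

```bash
python3 -c "
from g import *
o=rep(25,-0.5,65)
a=snapshot('scene')[140:350,190:420];b=snapshot('top')[110:310,160:450]
cv2.imwrite('pics/c5.png',np.hstack([cv2.resize(a,(400,365)),cv2.resize(b,(400,365))])[:,:,::-1])"
```

```text
t 10.25 tcp [504.044 244.475 197.088] bin -76.83983378412898 263.1196718204974 w 34.3755101192041 F [ 0.907 -0.422  0.269] ff 0.0
yaw y -6.922432107601269 turn needed 0.27756789239873125
shift tool [-0.264  0.1    0.132]
```

View pics/c5.png

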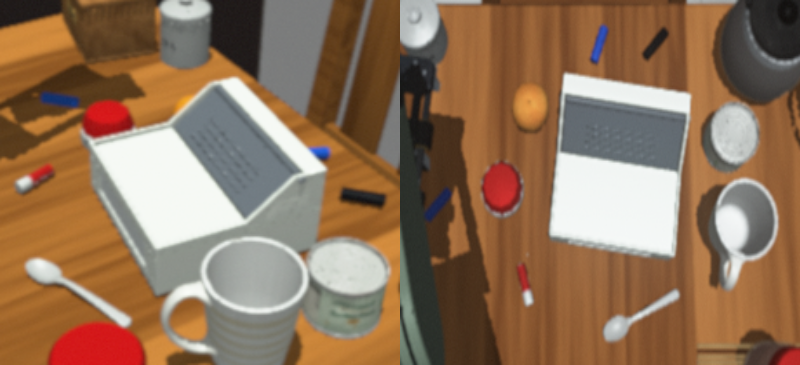

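Both views show the ledge empty, the flap shut and everything else where it was, so I'm handing in.

```bash
python3 -c "
from rig import *
print(close_job())"
```

```text
the job is handed in; nothing more can be done
None
```

The battery was pushed off the ledge into the bin while the other finger held the flap open; the flap then shut by itself, nothing else was moved, and the job is handed in at about 10 s of the 32 s allowed (no verdict was returned).

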